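Set the serving board: seat the tiles, fetch the pots from the lidded tub

TASK

Set the oak serving board: slide each of its three tiles along its lane until it drops flat into the pocket at the far end, and tip the tub's loose lid up by its tab before lifting it off and laying it flat on the cork mat, tab up. Then take every pot that is in the tub and stand it upright on the middle of the tile of its own colour, and finally put the lid back on the tub, fully seated. Leave the mug and the bowl alone.

Things in the scene. Friction and masses are not known exactly. Their poses are not given: they have to be found in the camera images.
- board: fixed oak board, 300 (x) x 332 (y) mm, origin under its centre on the counter. Three lanes along x, centred at y = -108, 0, +108 mm: deck 14 mm high, 100 mm wide between rails 8 mm thick that rise 8 mm above it, open at the near end (-x). From x = +36 to +138 mm the deck drops 5 mm into the pocket (floor 9 mm high, as wide as the lane); a far strip, x = 138 to 150 mm, as high as the rails, closes it
- pocket0 (a point): centre of the pocket floor in the lane at board y = -108 mm; axes as the board's
- pocket1 (a point): centre of the pocket floor in the middle lane; axes as the board's
- pocket2 (a point): centre of the pocket floor in the lane at board y = +108 mm; axes as the board's
- tub: fixed white open-topped tub, outside 232 (x) x 128 (y) x 70 mm high, walls and floor 6 mm; origin under its centre on the counter. Left or right of the board, opposite the mat. Holds the pots, standing along its x about 70 mm apart; closed by the loose lid at the start
- lid: loose bamboo lid, 0.18 kg: plate 240 x 136 mm (x, y), z = 6 to 14 mm, over a plug 214 x 110 mm, z = 0 to 6, that fits the tub's mouth with 3 mm play all round. Origin at the centre of the plug's underside; seated it is 64 mm above the tub's origin, x along the tub's x. Black upright pull tab, 12 (x) x 30 (y) mm, z = 14 to 52 mm, off-centre at x = 0, y = -40 mm
- mat: cork mat, fixed, 270 (x) x 170 (y) x 4 mm, the lid's resting place; origin at the centre of its underside on the counter
- tile_green: leaf green glazed square tile with a thin white square line, 96 x 96 x 12 mm, 0.25 kg, lying flat in one of the lanes, too wide to grasp and free to slide; origin at the centre of its underside, x along the lane
- tile_blue: blue glazed square tile with a thin white square line, 96 x 96 x 12 mm, 0.25 kg, lying flat in one of the lanes, too wide to grasp and free to slide; origin at the centre of its underside, x along the lane
- tile_terracotta: orange-brown glazed square tile with a thin white square line, 96 x 96 x 12 mm, 0.25 kg, lying flat in one of the lanes, too wide to grasp and free to slide; origin at the centre of its underside, x along the lane
- pot_green: leaf green round condiment pot with a white band, 42 mm across, 50 mm high, 0.12 kg, standing in the tub if present; origin at the centre of its underside, z up (may be absent)
- pot_blue: blue round condiment pot with a white band, 42 mm across, 50 mm high, 0.12 kg, standing in the tub if present; origin at the centre of its underside, z up (may be absent)
- pot_terracotta: orange-brown round condiment pot with a white band, 42 mm across, 50 mm high, 0.12 kg, standing in the tub if present; origin at the centre of its underside, z up (may be absent)
- mug: white mug, 80 mm across, 85 mm high, bystander beyond the board; origin under its centre
- bowl: white bowl, 110 mm across, 50 mm high, bystander beyond the board; origin under its centre
Not all that is in view belongs to the job. What is shaped like the tile_green but pink is not meant.

How it is judged:
By the outcome, as a careful person would: the job done as asked, in the order asked, and still so for the second after the job is handed in, with the robot touching nothing.
Of pot_green, pot_blue, pot_terracotta only 1 to 3 are there at a start; the rules pass over those that are not, and their reading is None.
At some moment in a run one of lid, tile_green, tile_blue, tile_terracotta may be knocked a few centimetres aside while the robot is not near it.
It also fails if it takes over 210 s, if anything falls off the work surface, if the arm or the gripper's body presses on something with over 40 N, if the wrist force passes 120 N, or if a joint passes its speed limit or range.

ROBOT

A 6-joint arm with a two-finger parallel gripper is mounted at the origin on the work surface. World frame = base frame: x ahead of the robot, y to its left, z up, the work surface at z = 0. Lengths are in m, angles in rad, forces in N, time in s.
With the tool pointing down it reaches from about 0.3 to 0.775 m from the base axis. Payload 14.6 kg.
Tool frame: the origin (TCP) lies at the very end of the fingers, on their centre line; the grasp point (between the pads) lies 19 mm behind it; z points along the fingers, y is the line along which they close (so a half turn about z gives the same grasp; the last joint's range is limited). The gripper opens to 85 mm and grips with 20 to 120 N. Pads are 22 mm wide; open, the fingers measure 114 mm over their backs; the gripper's body (76 mm by 85 mm) begins 54 mm behind the grasp point. The pads swing forward as they close: fully open they stand 13 mm farther back than shut.
Start: joints at [1.21, 0.3, 1.521, -0, 1.321, -0.067], TCP at [0.159, 0.526, 0.231] pointing down, gripper open.
Joint ranges: [-3.03, 3.03], [-0.79, 2.21], [0.23, 2.52], [-1.04, 4.18], [0, 3.07], [-2.55, 2.55]. Speed limits (rad/s): [2.22, 2.22, 2.57, 3.14, 3.14, 3.14].

INTERFACE

Orientations are given as [roll, pitch, yaw] about the fixed x, y, z axes, in that order (R = Rz(yaw) Ry(pitch) Rx(roll)).
In Python, from rig import robot gives the robot as it stands.
- The arm moves only by the shell command python3 -m handwheel 'ROWS' [OPENING] [FORCE]. ROWS is JSON, a list that holds one entry, the list of rows, each a list of 6 numbers: the shift along the tool's x, y, z in cm, then the turn, a rotation vector about the tool's x, y, z in rad. In form: [[[x, y, z, rx, ry, rz], ...]]. A call has 1 to 5 rows; each row shifts and turns the commanded pose from where the row before left it, along the tool's axes as they then stand; what a row does not reach is not made up. A row lasts 1/10 s, in which the tool goes at most 50 mm and 8.59 degrees, less where a joint would pass 70% of its speed; a pose out of reach is approached as far as the arm can. A call with a gripper value outside its range is refused whole. OPENING is the closure, from 0 (fully open) to 1 (shut), set as the call begins (- or left out, the last holds). The fingers move at their own pace and stop on an object; FORCE is the grip in N (left out, the last holds). Time passes only in rows, so rows that do not move let the fingers close. It gives the time, the measured TCP pose, the force, the opening and the grip force at its end, in the units of the state.
- robot.observe(): the state, without advancing time (a new reading comes with each control period).
- robot.snapshot(name): name is "side" or "top" or "wrist"; returns a dict with "pixels" (400x640x3 uint8, red, green, blue), "vfov" (degrees; the focal length in pixels is half the picture's height over the tangent of half this angle, whatever the lens; pixels are square), "cx", "cy" (the principal point, pixels), "cam_to_world" (4x4, takes a point from camera to world coordinates); the wrist camera has in their place "tool_from_camera" (4x4, takes a point from camera to tool coordinates, whose origin is the TCP and whose axes are the flange's). Camera axes: x right, y down, z forward; pixel columns grow to the right and rows downward; lengths in m; the calibration is good to about 2 mm. A picture is of the moment at which its call begins: read the wrist's pose just before it. There is no depth.
- robot.sign_off(): hands the job in; it is judged then, once.
Trained networks look in a picture, given as the dict that the camera call returned (one of the last four; its "shot" number tells which), for a name from the list of things; names that differ only in an ending like _2 or _b are one class to them, and where a whole thing is asked for, a point or a joint stands for the part that bears it (a point fixed in the world has none). Each returns a list of dicts, best first, with "score" (0 to 1); they miss things now and then, are a little off and sometimes report something else, mostly with a low value. They report only what shows in the picture. A call takes as long as a camera call. They do not tell look-alikes from the thing itself.
- robot.find_in(name, picture): "rect" ([left, top, width, height] as shares, 0 to 1, of the picture: columns of its width, rows of its height, round what is visible of it).
- robot.landmark_of(name, picture): "xy" ([column, row] as shares, 0 to 1, of the picture: columns of its width, rows of its height: a listed point, or the origin of a listed thing).
The state is a dict: "time_s": time; "qpos": joint angles; "qd": joint speeds; "joint_torque": joint torques, N m; "ee_pos": TCP position; "tcp_rot": TCP orientation; "ft_force": force on the tool from outside, world axes, zero at the start; "torque": the same for the moment, N m; "finger_gap": finger opening in m; "grasp_force": force on a finger pad.
Only numpy, scipy, OpenCV 4.12 (cv2) and the standard library are available. Lean on these libraries where they do the work, as an engineer would, in place of code of your own. Each camera call takes 0.05 s, during which the arm holds its last target. There are 200 camera calls.

## Working session

There is one attempt and no reset: what is moved stays moved. The work goes in short steps, Python scripts to look and compute and a shell command to move; the robot and the scene stay as the last step left them, time stands still between calls to the robot, and variables do not carry over. Pictures are saved under pics/ and viewed, at most 20 in all, crops included, and the job is handed in when it is done.

```bash
ls; mkdir -p pics; python3 - <<'E'
from rig import robot
import cv2
o=robot.observe();print({k:(o[k]) for k in o})
for n in ("top","side","wrist"):
    s=robot.snapshot(n);cv2.imwrite(f"pics/{n}0.png",s["pixels"][:,:,::-1])
    print(n,s["vfov"],s["cx"],s["cy"],s.get("cam_to_world",s.get("tool_from_camera")))
E
```

```text
pics
{'time_s': 0.0, 'qpos': array([ 1.21042582e+00,  3.00477716e-01,  1.52158061e+00, -4.93308574e-05,
        1.32072107e+00, -6.66022587e-02]), 'qd': array([ 1.13785632e-03, -6.82455814e-04, -1.63972560e-03,  7.89305775e-05,
        2.45586153e-06,  6.45200814e-04]), 'joint_torque': array([-3.55804368e-03, -5.43488967e+01, -3.61805105e+01, -1.79114668e-04,
        3.94066054e-03, -3.77784588e-06]), 'ee_pos': array([0.15918937, 0.52620903, 0.23071789]), 'tcp_rot': array([-3.14040536e+00, -3.13053691e-05,  2.84783662e+00]), 'ft_force': array([-0.3707239 , -0.49434165, -0.39104663]), 'torque': array([0.03885732, 0.01311408, 0.01551752]), 'grasp_force': 0.0, 'finger_gap': 0.08523189920566625}
top 53.20704685968406 323.1770756765511 195.85195249619724 [[-0.0083317  -0.98853331  0.15077296  0.31250837]
 [-0.99971638  0.01159839  0.02079987 -0.02731824]
 [-0.02231009 -0.1505569  -0.98834957  1.11418144]
 [ 0.          0.          0.          1.        ]]
side 47.144928213399126 326.7063344185374 197.3156206983494 [[ 0.94972425 -0.19997637  0.24090103  0.16733102]
 [-0.31276272 -0.57093737  0.75908498 -0.95474109]
 [-0.01425965 -0.79626627 -0.60477822  0.80770174]
 [ 0.          0.          0.          1.        ]]
wrist 70.71113645201686 318.6783653676682 197.7884529902553 [[ 4.60974096e-04 -9.46334812e-01 -3.23187580e-01  8.23730452e-02]
 [ 9.99999191e-01  5.31060634e-05  1.27083351e-03  2.72522788e-04]
 [-1.18547077e-03 -3.23187905e-01  9.46334071e-01 -1.43088694e-01]
 [ 0.00000000e+00  0.00000000e+00  0.00000000e+00  1.00000000e+00]]
```

View pics/top0.png

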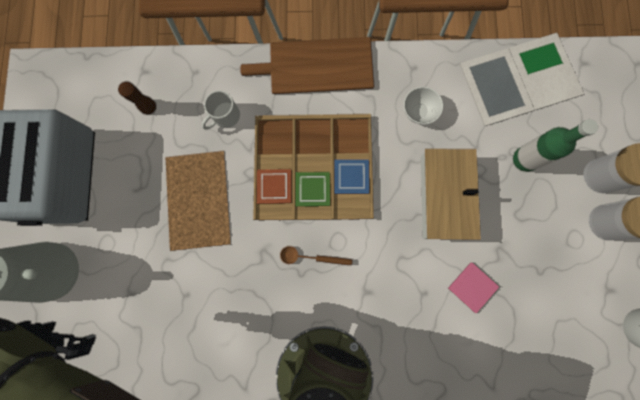

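View pics/side0.png

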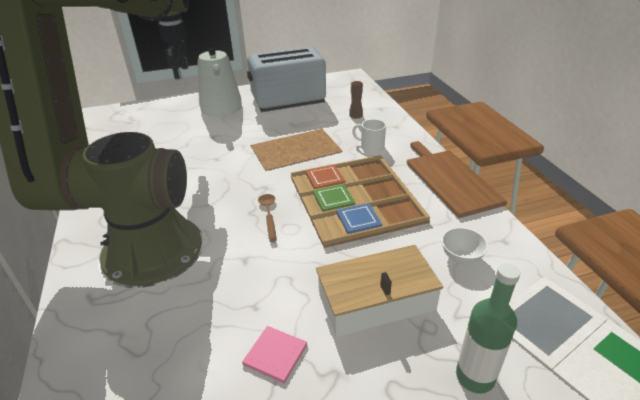

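The top view shows the board at (314,168), with the terracotta (274,186), green (312,190) and blue (352,177) tiles in its lanes. The lid on the tub is at (452,195) with its tab at (470,192), the mat is at (198,200), the mug at (218,108) and the bowl at (424,106). Things that could be mistaken: the pink square (473,287) and the booklet's green patch (541,57) for the green tile, and the cutting board (322,65) for the board or lid. I choose the glazed tiles in the lanes.

```bash
cat > h.py <<'E'
import numpy as np, cv2
from rig import robot
from scipy.spatial.transform import Rotation as R
def shot(n):
    o=robot.observe(); s=robot.snapshot(n)
    if n=="wrist":
        T=np.eye(4);T[:3,:3]=R.from_euler("xyz",o["tcp_rot"]).as_matrix();T[:3,3]=o["ee_pos"]
        s["T"]=T@np.array(s["tool_from_camera"])
    else: s["T"]=np.array(s["cam_to_world"])
    s["f"]=200/np.tan(np.radians(s["vfov"])/2); return s
def w(s,px,z):  # pixels -> world on plane z
    px=np.atleast_2d(np.float64(px)); d=np.c_[(px[:,0]-s["cx"])/s["f"],(px[:,1]-s["cy"])/s["f"],np.ones(len(px))]@s["T"][:3,:3].T
    c=s["T"][:3,3]; return (c+d*((z-c[2])/d[:,2])[:,None])[:,:2]
def proj(s,P):
    P=np.atleast_2d(np.float64(P)); c=(P-s["T"][:3,3])@s["T"][:3,:3]
    return np.c_[c[:,0]/c[:,2]*s["f"]+s["cx"],c[:,1]/c[:,2]*s["f"]+s["cy"]]
HSV=dict(terracotta=((3,100,60),(16,255,255)),green=((45,80,40),(75,255,255)),blue=((100,90,40),(120,255,255)))
def blob(s,col,z,roi,close=7):  # roi x0,y0,x1,y1 -> world rect centre, size, yaw
    m=cv2.inRange(cv2.cvtColor(s["pixels"],cv2.COLOR_RGB2HSV),*HSV[col]); k=np.zeros_like(m)
    x0,y0,x1,y1=roi; k[y0:y1,x0:x1]=m[y0:y1,x0:x1]
    k=cv2.morphologyEx(cv2.morphologyEx(k,cv2.MORPH_CLOSE,np.ones((close,close))),cv2.MORPH_OPEN,np.ones((3,3)))
    cs=cv2.findContours(k,0,2)[0]
    if not cs: return None
    c=max(cs,key=cv2.contourArea); p=w(s,c[:,0],z)*1000
    return cv2.minAreaRect(np.float32(p))
def save(s,n,roi=None,k=1):
    im=s["pixels"][:,:,::-1]
    if roi: im=im[roi[1]:roi[3],roi[0]:roi[2]]
    cv2.imwrite(f"pics/{n}.png",cv2.resize(im,None,fx=k,fy=k,interpolation=cv2.INTER_CUBIC))
E
python3 - <<'E'
from h import *
s=shot("top"); np.set_printoptions(precision=1,suppress=True)
for c in HSV: print(c,blob(s,c,.026,(256,110,372,222)))
for n,z in dict(board=0,pocket0=.009,pocket1=.009,pocket2=.009,tub=0,lid=.064,mat=0,tile_green=.014,tile_blue=.014,tile_terracotta=.014).items():
    for d in robot.landmark_of(n,s)[:2]:
        p=np.array(d["xy"])*[640,400]; print(n,round(d["score"],2),p,w(s,p,z)*1000)
save(s,"c1",(160,100,260,260),3.7);save(s,"c2",(250,100,500,260),3.2)
E
```

```text
terracotta ((649.2020874023438, 23.478790283203125), (102.21588897705078, 311.9217224121094), 0.13325607776641846)
green ((498.3591613769531, 25.28253746032715), (91.92144775390625, 89.89908599853516), 89.3967056274414)
blue ((532.136962890625, -83.36310577392578), (91.33867645263672, 87.69140625), 89.26714324951172)
board 0.93 [309.9 165.3] [[571.2  33.4]]
pocket0 0.97 [276.9 136. ] [[656.6 127.4]]
pocket0 0.94 [347.3 134.9] [[656.9 -74.7]]
pocket1 0.97 [276.9 136. ] [[656.6 127.4]]
pocket1 0.94 [347.3 134.9] [[656.9 -74.7]]
pocket2 0.97 [276.9 136. ] [[656.6 127.4]]
pocket2 0.94 [347.3 134.9] [[656.9 -74.7]]
lid 0.86 [446.8 192.3] [[ 478.3 -332.4]]
mat 0.59 [193.5 200.5] [[473.5 364.5]]
tile_green 0.62 [310.9 189.9] [[497.5  30. ]]
tile_blue 0.6 [352.1 177.8] [[530.6 -85.7]]
tile_terracotta 0.92 [273.4 185.4] [[511.7 135.3]]
```

View pics/c2.png

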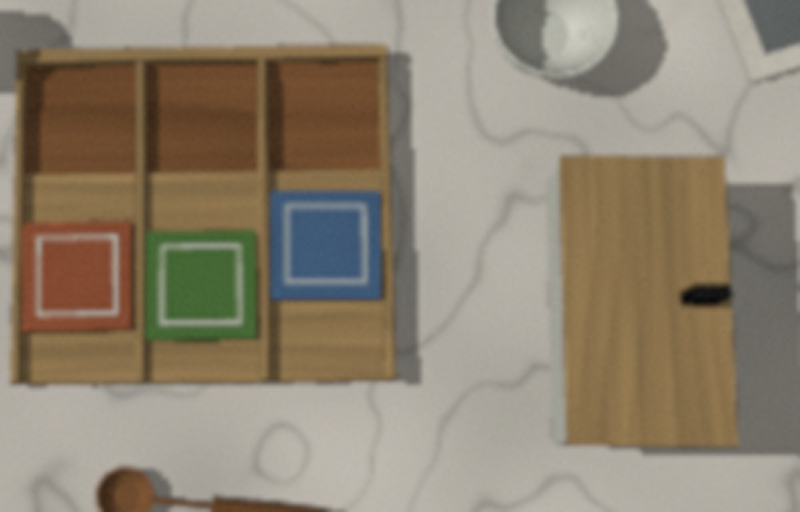

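The crop confirms it: glazed tiles with white lines sit in the lanes, terracotta left, green middle and blue right. The lid is closed on the tub with its tab on the right (-y). Now I fit the rectangles.

```bash
cat >> h.py <<'E'
def fit(P,Q): # model pts->measured, 2D rigid; returns centre,yaw,resid
    P=np.array(P,float);Q=np.array(Q,float);a=P-P.mean(0);b=Q-Q.mean(0)
    y=np.arctan2((a[:,0]*b[:,1]-a[:,1]*b[:,0]).sum(),(a*b).sum()); r=np.array([[np.cos(y),-np.sin(y)],[np.sin(y),np.cos(y)]])
    t=Q.mean(0)-r@P.mean(0); return t,y,np.abs(Q-P@r.T-t).max()
def rect(a,b): return np.array([[a/2,b/2],[a/2,-b/2],[-a/2,-b/2],[-a/2,b/2]])
E
python3 - <<'E'
from h import *
s=shot("top")
c=lambda L:np.array(L)/3.2+[250,100]
print("board",fit(rect(300,332),w(s,c([(17,50),(387,45),(394,380),(13,382)]),.022)*1000))
print("lid",fit(rect(240,136),w(s,c([(560,157),(724,156),(738,446),(565,443)]),.078)*1000))
m=cv2.inRange(cv2.cvtColor(s["pixels"],cv2.COLOR_RGB2HSV),(5,70,60),(25,255,255));k=np.zeros_like(m);k[140:260,155:240]=m[140:260,155:240]
k=cv2.morphologyEx(k,cv2.MORPH_OPEN,np.ones((3,3)))
ct=max(cv2.findContours(k,0,2)[0],key=cv2.contourArea);print("mat",cv2.minAreaRect(np.float32(w(s,ct[:,0],.004)*1000)))
print("tab top",w(s,c([(683,295),(730,295)]),.116)*1000)
E
```

```text
board (array([564.28823458,  22.99238178]), np.float64(-0.002208312573609579), np.float64(2.779921893103243))
lid (array([ 473.80330276, -341.85795912]), np.float64(-0.022665375439395643), np.float64(2.1366693145133695))
mat ((475.6092529296875, 353.0187072753906), (268.6280822753906, 169.65980529785156), 5.635110855102539)
tab top [[ 469.95891057 -358.8869026 ]
 [ 469.52191272 -395.47803027]]
```

```bash
python3 -m handwheel '[[[0,0,0,0,0,-0.147],[0,0,0,0,0,-0.147],[-2.76,-3.95,0,0,0,0],[-2.76,-3.95,0,0,0,0],[-2.76,-3.95,0,0,0,0]]]' 1 60 | tail -3
python3 -m handwheel '[[[-2.76,-3.95,0,0,0,0],[-2.76,-3.95,0,0,0,0],[-2.76,-3.95,0,0,0,0],[-2.76,-3.95,0,0,0,0],[-2.76,-3.95,0,0,0,0]]]' | tail -3
python3 -m handwheel '[[[-2.76,-3.95,0,0,0,0],[-2.76,-3.95,0,0,0,0],[0,0,4,0,0,0],[0,0,4,0,0,0],[0,0,4,0,0,0]]]' | tail -3
```

```text
ft_force: [1.4, 0.1, 0.3]
finger_gap: 0.0122
grasp_force: 0.0
ft_force: [1.8, 1.3, 0.8]
finger_gap: -0.0001
grasp_force: 0.0
ft_force: [0.8, 0.7, -0.3]
finger_gap: 0.0002
grasp_force: 0.0
```

```bash
python3 - <<'E'
from h import *
o=robot.observe();print(o["time_s"],o["ee_pos"],o["tcp_rot"])
s=shot("wrist");save(s,"w1")
E
```

```text
2.25 [0.43543336 0.13102631 0.11011325] [3.14135233e+00 9.04725324e-04 3.14071056e+00]
```

View pics/w1.png

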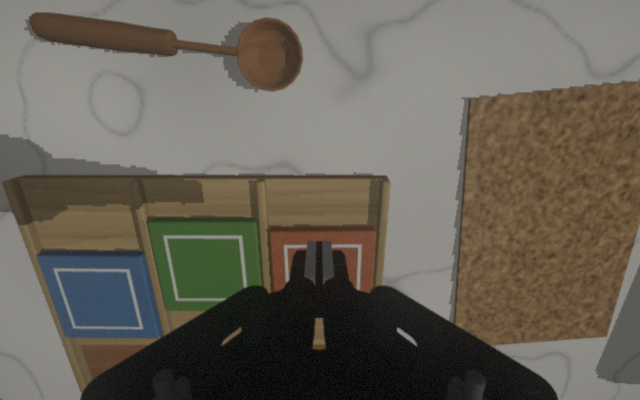

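The wrist view, near side at the top, shows the tiles' near edges at row 228 (terracotta), 218 (green) and 252 (blue). The board's near edge is at row 180, with its right corner at (388,178).

```bash
python3 - <<'E'
from h import *
s=shot("wrist")
print(w(s,[(325,229),(205,219),(92,253)],.026)*1000); print(w(s,[(385,178),(262,178),(140,178)],.022)*1000, proj(s,[robot.observe()["ee_pos"]]))
E
```

```text
[[453.69773295 136.16286625]
 [444.40021953  33.87713533]
 [477.09910943 -70.75855012]]
[[409.43697137 185.47576728]
 [409.44891586  83.89880242]
 [409.46077056 -16.91453374]] [[318.81519098 256.47048565]]
```

```bash
python3 -m handwheel '[[[0,0,4,0,0,0],[0,0,3,0,0,0],[0,0,2.2,0,0,0],[-1,0,0,0,0,0],[-1,0,0,0,0,0]]]' | tail -6
python3 -m handwheel '[[[-1.5,0,0,0,0,0],[-1.5,0,0,0,0,0],[-1.5,0,0,0,0,0],[-1.5,0,0,0,0,0],[-1.5,0,0,0,0,0]]]' | tail -6
python3 -m handwheel '[[[-1.5,0,0,0,0,0],[-1.5,0,0,0,0,0],[-1.2,0,0,0,0,0],[-1,0,0,0,0,0],[-1,0,0,0,0,0]]]' | tail -6
```

```text
time_s: 2.85
ee_pos: [0.4571, 0.1318, 0.0212]
tcp_rot: [3.141, 0.001, -3.141]
ft_force: [-2.3, -0.3, -0.0]
finger_gap: 0.0004
grasp_force: 1.2
time_s: 3.35
ee_pos: [0.5327, 0.1317, 0.0219]
tcp_rot: [3.141, 0.003, -3.141]
ft_force: [-1.6, -0.1, -0.1]
finger_gap: -0.0001
grasp_force: 0.9
time_s: 3.85
ee_pos: [0.5944, 0.1316, 0.022]
tcp_rot: [3.141, 0.003, -3.141]
ft_force: [-0.7, -0.3, -0.8]
finger_gap: -0.0001
grasp_force: 0.3
```

```bash
python3 -m handwheel '[[[1,0,0,0,0,0],[2,0,-3,0,0,0],[3,0,-3,0,0,0],[4.5,0,-1,0,0,0],[4.5,0,0,0,0,0]]]' | tail -6
python3 - <<'E'
from h import *
s=shot("wrist");save(s,"w2",None,1)
t=shot("top");print(blob(t,"terracotta",.021,(256,110,296,222)), blob(t,"green",.026,(256,110,372,222)),blob(t,"blue",.026,(256,110,372,222)))
E
```

```text
time_s: 4.35
ee_pos: [0.4433, 0.1317, 0.0933]
tcp_rot: [3.14, 0.006, 3.142]
ft_force: [-0.3, 0.4, -0.6]
finger_gap: -0.0
grasp_force: 0.0
((652.8103637695312, 128.3636932373047), (103.4136962890625, 108.40401458740234), 0.9577200412750244) ((498.3591613769531, 25.28253936767578), (91.92144775390625, 89.89908599853516), 89.39669036865234) ((532.136962890625, -83.36310577392578), (91.33867645263672, 87.69140625), 89.26714324951172)
```

View pics/w2.png

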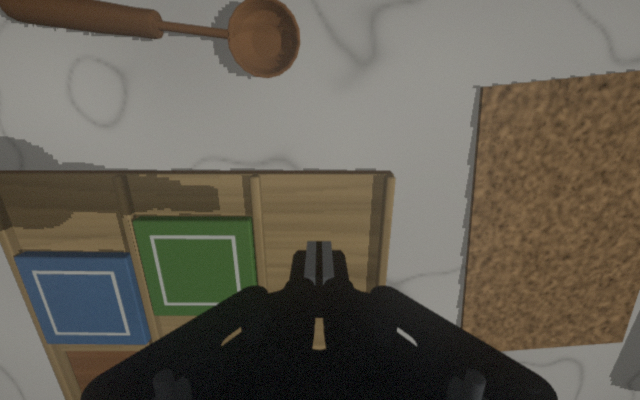

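The terracotta tile has left its lane deck and sits in the pocket. I'll confirm that from the top later. Next are green and blue.

```bash
python3 -m handwheel '[[[0.6,-3.6,0,0,0,0],[0.6,-3.6,0,0,0,0],[0.6,-3.6,0,0,0,0],[0,0,3.5,0,0,0],[0,0,3.5,0,0,0]]]' | sed -n 1,4p
python3 -m handwheel '[[[0,0,0.3,0,0,0],[-1,0,0,0,0,0],[-1.5,0,0,0,0,0],[-1.5,0,0,0,0,0],[-1.5,0,0,0,0,0]]]' | sed -n 1,4p
python3 -m handwheel '[[[-1.5,0,0,0,0,0],[-1.5,0,0,0,0,0],[-1.5,0,0,0,0,0],[-1.5,0,0,0,0,0],[-1.5,0,0,0,0,0]]]' | sed -n 1,4p
python3 -m handwheel '[[[-1,0,0,0,0,0],[-1,0,0,0,0,0],[-0.5,0,0,0,0,0],[0,0,0,0,0,0]]]' | sed -n 1,4p
```

```text
time_s: 4.95
ee_pos: [0.4275, 0.0223, 0.0213]
tcp_rot: [-3.141, 0.007, 3.14]
ft_force: [0.4, 0.3, -0.2]
time_s: 5.45
ee_pos: [0.4822, 0.0237, 0.019]
tcp_rot: [-3.141, 0.003, -3.141]
ft_force: [-0.9, 0.6, -1.4]
time_s: 5.95
ee_pos: [0.5569, 0.0238, 0.0194]
tcp_rot: [-3.141, 0.003, -3.141]
ft_force: [-2.7, 0.3, 3.0]
time_s: 6.35
ee_pos: [0.5805, 0.0236, 0.0174]
tcp_rot: [-3.142, 0.002, -3.141]
ft_force: [0.6, 0.3, 0.5]
```

Push 13 mm further, retreat, then blue.

```bash
python3 -m handwheel '[[[-0.7,0,0,0,0,0],[-0.7,0,0,0,0,0],[0,0,0,0,0,0]]]' | sed -n 1,4p
python3 -m handwheel '[[[1,0,0,0,0,0],[2,0,-2,0,0,0],[4,0,-1.5,0,0,0],[4,0,0,0,0,0],[4,0,0,0,0,0]]]' | sed -n 1,4p
python3 -m handwheel '[[[0,-3.6,0,0,0,0],[0,-3.6,0,0,0,0],[0,-3.6,0,0,0,0],[0,0,0,0,0,0]]]' | sed -n 1,4p
```

```text
time_s: 6.65
ee_pos: [0.5943, 0.0235, 0.0165]
tcp_rot: [-3.142, 0.001, -3.141]
ft_force: [0.9, 0.4, 0.4]
time_s: 7.15
ee_pos: [0.4421, 0.0235, 0.0517]
tcp_rot: [-3.142, 0.001, -3.141]
ft_force: [1.0, 0.1, 0.3]
time_s: 7.55
ee_pos: [0.4436, -0.0875, 0.0516]
tcp_rot: [-3.141, 0.001, 3.139]
ft_force: [-0.3, 0.9, -0.1]
```

```bash
python3 - <<'E'
from h import *
t=shot("top");save(t,"t2",(160,90,500,260),2.3)
E
```

```text
(no output)
```

View pics/t2.png

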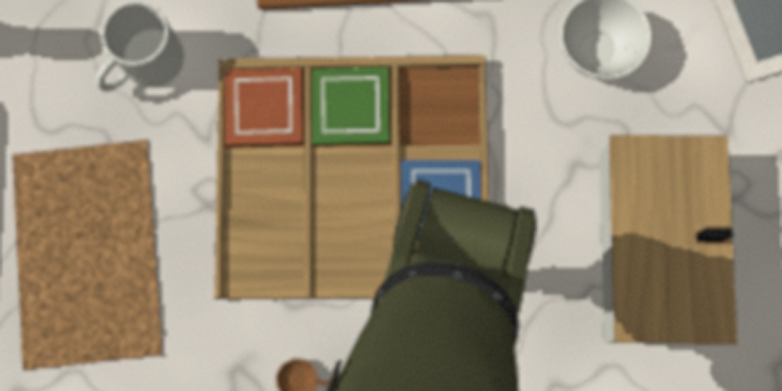

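Terracotta (262,107) and green (350,105) are in their pockets. Blue is still at (441,190), so I push it now.

```bash
python3 -m handwheel '[[[0,0.2,2,0,0,0],[0,0,1.4,0,0,0],[-1.5,0,0,0,0,0],[-1.5,0,0,0,0,0],[-1.5,0,0,0,0,0]]]' | sed -n 1,4p
python3 -m handwheel '[[[-1.5,0,0,0,0,0],[-1.5,0,0,0,0,0],[-1.5,0,0,0,0,0],[-1.5,0,0,0,0,0],[-1.5,0,0,0,0,0]]]' | sed -n 1,4p
python3 -m handwheel '[[[-1.2,0,0,0,0,0],[-1,0,0,0,0,0],[-0.8,0,0,0,0,0],[0,0,0,0,0,0]]]' | sed -n 1,4p
```

```text
time_s: 8.1
ee_pos: [0.4888, -0.0814, 0.0171]
tcp_rot: [3.141, -0.001, -3.14]
ft_force: [-1.7, 1.7, -0.5]
time_s: 8.6
ee_pos: [0.5636, -0.0813, 0.0171]
tcp_rot: [3.141, -0.001, -3.14]
ft_force: [-4.4, 1.3, 3.2]
time_s: 9.0
ee_pos: [0.594, -0.0817, 0.0172]
tcp_rot: [-3.142, 0.0, -3.141]
ft_force: [0.0, 0.4, -0.0]
```

```bash
python3 -m handwheel '[[[1,0,-1,0,0,0],[0,0,-4.8,0,0,0],[0,0,-4.8,0,0,0],[0,0,-4.8,0,0,0],[0,0,-4.8,0,0,0]]]' 0 | sed -n 1,4p
python3 -m handwheel '[[[1.6,-4.2,0,0,0,0],[1.6,-4.2,0,0,0,0],[1.6,-4.2,0,0,0,0],[1.6,-4.2,0,0,0,0],[1.6,-4.2,0,0,0,0]]]' | sed -n 1,4p
python3 -m handwheel '[[[1.6,-4.2,0,0,0,0],[1.6,-4.2,0,0,0,0],[0,0,0,0,0,0.145],[0,0,0,0,0,0.145],[0,0,0,0,0,0.145]]]' | sed -n 1,4p
python3 -m handwheel '[[[0,0,0,0,0,0.145],[0,0,0,0,0,0.145],[0,0,0,0,0,0.145],[0,0,0,0,0,0.145],[0,0,0,0,0,0.145]]]' | sed -n 1,4p
python3 -m handwheel '[[[0,0,0,0,0,0.145],[0,0,0,0,0,0.145],[0,0,0,0,0,0.145],[0,0,0,0,0,0]]]' | sed -n 1,4p
python3 - <<'E'
from h import *
s=shot("wrist");save(s,"w3");t=shot("top")
print(robot.landmark_of("lid",s)[:2])
for c,r in dict(terracotta=(256,110,296,222),green=(256,110,372,222),blue=(256,110,372,222)).items(): print(c,blob(t,c,.021,r))
save(t,"t3",(160,90,500,260),2.3)
E
```

```text
time_s: 9.5
ee_pos: [0.5828, -0.0821, 0.2214]
tcp_rot: [-3.142, 0.0, -3.141]
ft_force: [0.8, -0.3, -0.5]
time_s: 10.0
ee_pos: [0.5024, -0.2936, 0.2194]
tcp_rot: [-3.141, 0.0, -3.141]
ft_force: [1.5, -0.1, -0.4]
time_s: 10.5
ee_pos: [0.4711, -0.3764, 0.2191]
tcp_rot: [3.141, -0.0, 2.7]
ft_force: [-0.4, 0.2, -0.3]
time_s: 11.0
ee_pos: [0.4714, -0.376, 0.2193]
tcp_rot: [3.142, -0.0, 1.976]
ft_force: [0.5, -0.3, 0.3]
time_s: 11.4
ee_pos: [0.4714, -0.3761, 0.2193]
tcp_rot: [3.142, -0.0, 1.545]
ft_force: [0.4, -0.1, -0.1]
[{'xy': [0.4981, 0.3765], 'score': 0.83}]
terracotta ((652.4625854492188, 132.9894256591797), (103.42723846435547, 100.36952209472656), 0.19745828211307526)
green ((653.15087890625, 26.274738311767578), (91.80050659179688, 91.1422119140625), 89.17829895019531)
blue ((652.9492797851562, -81.84902954101562), (90.98612213134766, 93.84017944335938), 89.17832946777344)
```

View pics/w3.png

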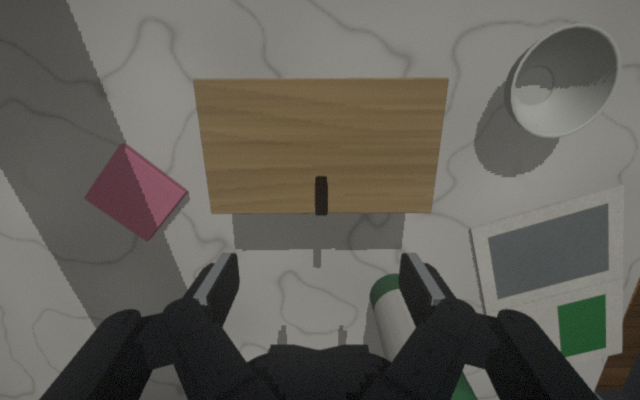

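View pics/t3.png

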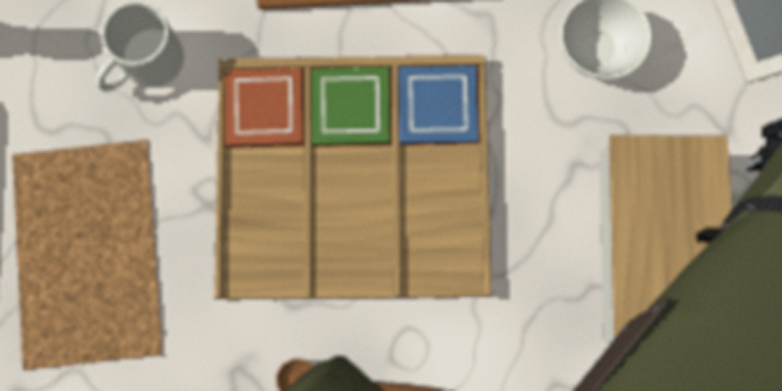

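All three tiles sit flush in their pockets. The wrist view shows the lid plate's corners at (194,79), (448,79), (433,212), (212,213) and the tab at (321,196).

```bash
python3 - <<'E'
from h import *
s=shot("wrist")
L=[(448,79),(433,212.5),(212,213.5),(194,79)]
print(w(s,L,.078)*1000)
print(fit(rect(240,136),w(s,L,.078)*1000)); print("tabtop",w(s,[(321,177),(321,190)],.116)*1000)
P=w(s,[(321,214)],.078)*1000;print("tab base -y edge",P)
E
```

```text
[[ 595.08817731 -275.14495748]
 [ 595.98253014 -409.02638721]
 [ 356.14919601 -405.47462979]
 [ 358.39366739 -270.60587837]]
(array([ 476.40339271, -340.06296321]), np.float64(-0.01408244607141886), np.float64(2.260891363626115))
tabtop [[ 474.95338241 -357.10579166]
 [ 474.75004445 -369.35264386]]
tab base -y edge [[ 474.43866278 -408.38767332]]
```

```bash
python3 -m handwheel '[[[-0.4,0.4,4,0,0,0],[0,0,4,0,0,0],[0,0,3.5,0,0,0],[0,0,2,0,0,0],[0,0,0,0,0,0]]]' | sed -n 1,4p
python3 -m handwheel '[[[0,0,0,0,0,0],[0,0,0,0,0,0],[0,0,0,0,0,0],[0,0,0,0,0,0],[0,0,0,0,0,0]]]' 1 60
```

```text
time_s: 12.1
ee_pos: [0.4742, -0.3796, 0.0813]
tcp_rot: [-3.138, -0.003, 1.549]
ft_force: [-0.2, -0.0, 1.0]
time_s: 12.6
ee_pos: [0.4754, -0.3807, 0.0848]
tcp_rot: [3.141, 0.001, 1.547]
ft_force: [-1.2, 0.8, 0.2]
finger_gap: 0.0122
grasp_force: 0.6
```

```bash
python3 -m handwheel '[[[0,0,0,0,0,0],[0,0,0,0,0,0],[0,0,0,0,0,0]]]' 1 60
python3 -m handwheel '[[[0.09,0,-0.52,0,-0.05,0],[0.09,0,-0.52,0,-0.05,0],[0,0,0,0,0,0]]]'
```

```text
time_s: 12.9
ee_pos: [0.4756, -0.3808, 0.085]
tcp_rot: [3.141, 0.001, 1.547]
ft_force: [-1.0, -0.0, 6.2]
finger_gap: 0.0111
grasp_force: 59.4
time_s: 13.2
ee_pos: [0.4757, -0.378, 0.0952]
tcp_rot: [3.141, 0.101, 1.548]
ft_force: [0.4, 0.2, 0.2]
finger_gap: 0.011
grasp_force: 58.5
```

```bash
python3 -m handwheel '[[[0.09,0,-0.52,0,-0.05,0],[0.09,0,-0.52,0,-0.05,0],[0.09,0,-0.52,0,-0.05,0],[0.09,0,-0.52,0,-0.05,0],[0,0,0,0,0,0]]]'
python3 - <<'E'
from h import *
s=shot("side");save(s,"s2",(300,200,500,350),3)
E
```

```text
time_s: 13.7
ee_pos: [0.4757, -0.3708, 0.1145]
tcp_rot: [-3.141, 0.3, 1.548]
ft_force: [0.3, 0.4, -0.6]
finger_gap: 0.0112
grasp_force: 58.6
```

View pics/s2.png

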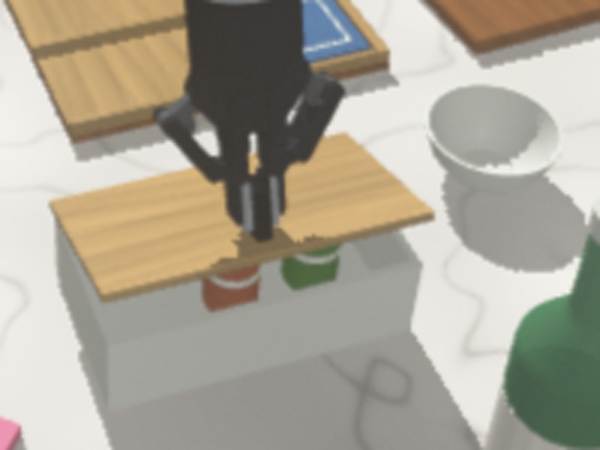

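The lid is tipped up by its tab, about 17°, with its far edge still on the rim; a terracotta and a green pot show inside. Now lift, level and carry to the mat.

```bash
python3 -m handwheel '[[[-0.6,0,-1.9,0,0,0],[-0.9,0,-2.9,0,0,0],[-0.9,0,-2.9,0,0,0],[-0.9,0,-2.9,0,0,0],[0,0,0,0,0.1,0]]]' | sed -n 1,4p
python3 -m handwheel '[[[0,0,0,0,0.1,0],[0,0,0,0,0.1,0],[1.5,0,0,0,0,0],[3,0,0,0,0,0],[4,0,0,0,0,0]]]' | sed -n 1,6p
python3 -m handwheel '[[[4.5,0,0,0,0,0],[4.5,0,0,0,0,0],[4.5,0,0,0,0,0],[4.5,0,0,0,0,0],[4.5,0,0,0,0,0]]]' | sed -n 1,6p
python3 -m handwheel '[[[4.5,0,0,0,0,0],[4.5,0,0,0,0,0],[4.5,0,0,0,0,0],[4.5,0,0,0,0,0],[4.5,0,0,0,0,0]]]' | sed -n 1,6p
python3 -m handwheel '[[[4,0,0,0,0,0],[4,0,0,0,0,0],[3,0,0,0,0,-0.06],[1.5,0,0,0,0,-0.06],[0,0,0,0,0,0]]]'
```

```text
time_s: 14.25
ee_pos: [0.4767, -0.3713, 0.2292]
tcp_rot: [3.137, 0.2, 1.548]
ft_force: [-0.5, 0.7, -2.0]
time_s: 14.75
ee_pos: [0.4772, -0.2864, 0.2245]
tcp_rot: [-3.141, -0.002, 1.545]
ft_force: [1.5, 1.2, -1.2]
finger_gap: 0.0112
grasp_force: 58.7
time_s: 15.25
ee_pos: [0.4826, -0.0597, 0.2252]
tcp_rot: [-3.141, -0.002, 1.547]
ft_force: [0.7, 0.1, -1.9]
finger_gap: 0.011
grasp_force: 58.7
time_s: 15.75
ee_pos: [0.4879, 0.1653, 0.2252]
tcp_rot: [-3.141, -0.001, 1.548]
ft_force: [0.4, 0.4, -2.1]
finger_gap: 0.011
grasp_force: 58.7
time_s: 16.25
ee_pos: [0.4899, 0.2899, 0.2246]
tcp_rot: [-3.14, -0.001, 1.671]
ft_force: [0.1, -0.1, -1.1]
finger_gap: 0.011
grasp_force: 58.7
```

```bash
python3 -m handwheel '[[[2.4,-0.77,0,0,0,0],[0,0,4,0,0,0],[0,0,4.5,0,0,0],[0,0,4.5,0,0,0],[0,0,3.5,0,0,0]]]' | sed -n 1,4p
python3 -m handwheel '[[[0,0,2,0,0,0],[0,0,1,0,0,0],[0,0,0,0,0,0]]]'
```

```text
time_s: 16.75
ee_pos: [0.4797, 0.3101, 0.0578]
tcp_rot: [-3.139, 0.0, 1.665]
ft_force: [0.3, 0.0, -2.1]
time_s: 17.05
ee_pos: [0.4803, 0.3106, 0.0296]
tcp_rot: [-3.14, 0.0, 1.665]
ft_force: [-0.1, 0.9, -1.4]
finger_gap: 0.011
grasp_force: 58.7
```

```bash
python3 -m handwheel '[[[0.2,0,0.2,0,0,0],[0,0,0.15,0,0,0],[0,0,0,0,0,0]]]'
python3 -m handwheel '[[[0,0,0.1,0,0,0],[0,0,0,0,0,0]]]'
```

```text
time_s: 17.35
ee_pos: [0.4806, 0.3136, 0.0277]
tcp_rot: [3.141, -0.001, 1.667]
ft_force: [-0.7, 0.4, -1.4]
finger_gap: 0.0111
grasp_force: 58.7
time_s: 17.55
ee_pos: [0.4804, 0.3134, 0.0262]
tcp_rot: [3.141, -0.0, 1.667]
ft_force: [0.3, 0.1, -1.9]
finger_gap: 0.0114
grasp_force: 58.7
```

```bash
python3 -m handwheel '[[[0,0,0.1,0,0,0],[0,0,0.1,0,0,0],[0,0,0,0,0,0]]]'|sed -n 2,4p
python3 -m handwheel '[[[0,0,0,0,0,0],[0,0,0,0,0,0],[0,0,0,0,0,0],[0,0,0,0,0,0]]]' 0
python3 -m handwheel '[[[0,0,-3,0,0,0],[0,0,-5,0,0,0],[0,0,-5,0,0,0],[0,0,-5,0,0,0],[0,0,-3,0,0,0]]]'|sed -n 2,4p
```

```text
ee_pos: [0.4804, 0.3134, 0.0249]
tcp_rot: [3.141, -0.0, 1.667]
ft_force: [-5.1, -3.4, 11.5]
time_s: 18.25
ee_pos: [0.4803, 0.3133, 0.0239]
tcp_rot: [-3.141, 0.0, 1.667]
ft_force: [0.4, -0.6, -0.1]
finger_gap: 0.0684
grasp_force: 0.0
ee_pos: [0.4808, 0.3136, 0.2383]
tcp_rot: [3.137, -0.002, 1.667]
ft_force: [-0.2, -0.2, 0.2]
```

```bash
python3 -m handwheel '[[[0,0,0,0,0,-0.1455],[0,0,0,0,0,-0.1455],[0,0,0,0,0,-0.1455],[0,0,0,0,0,-0.1455],[0,0,0,0,0,-0.1455]]]' | sed -n 2,3p
python3 -m handwheel '[[[0,0,0,0,0,-0.1455],[0,0,0,0,0,-0.1455],[0,0,0,0,0,-0.1455],[0,0,0,0,0,-0.1455],[0,0,0,0,0,-0.1455]]]' | sed -n 2,3p
python3 -m handwheel '[[[-0.05,-4.67,0,0,0,0],[-0.05,-4.67,0,0,0,0],[-0.05,-4.67,0,0,0,0],[-0.05,-4.67,0,0,0,0],[-0.05,-4.67,0,0,0,0]]]' | sed -n 2,3p
python3 -m handwheel '[[[-0.05,-4.67,0,0,0,0],[-0.05,-4.67,0,0,0,0],[-0.05,-4.67,0,0,0,0],[-0.05,-4.67,0,0,0,0],[-0.05,-4.67,0,0,0,0]]]' | sed -n 2,3p
python3 -m handwheel '[[[-0.05,-4.67,0,0,0,0],[-0.05,-4.67,0,0,0,0],[-0.05,-4.67,0,0,0,0],[-0.05,-4.67,0,0,0,0],[0,0,0,0,0,0]]]' | sed -n 2,3p
python3 - <<'E'
from h import *
s=shot("wrist");t=shot("top")
a=s["pixels"];b=cv2.resize(t["pixels"][90:260,150:390],None,fx=1.667,fy=1.667)
im=np.zeros((400+b.shape[0]-90,640,3),np.uint8);im[:400]=a;im=im[:400];cv2.imwrite("pics/w4.png",a[:,:,::-1]);cv2.imwrite("pics/t4.png",b[:,:,::-1])
E
```

```text
ee_pos: [0.4803, 0.3133, 0.2339]
tcp_rot: [-3.141, -0.0, 2.4]
ee_pos: [0.4803, 0.3133, 0.2339]
tcp_rot: [-3.141, -0.0, 3.128]
ee_pos: [0.4778, 0.0781, 0.2341]
tcp_rot: [3.142, 0.0, 3.122]
ee_pos: [0.4757, -0.1556, 0.2341]
tcp_rot: [-3.142, 0.0, 3.122]
ee_pos: [0.4733, -0.3448, 0.233]
tcp_rot: [-3.141, -0.001, 3.117]
```

View pics/w4.png

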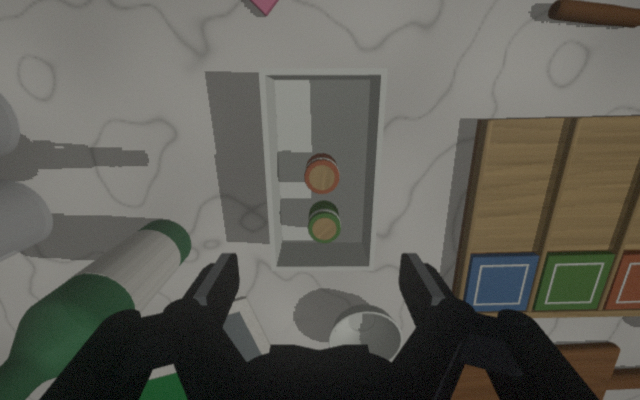

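View pics/t4.png

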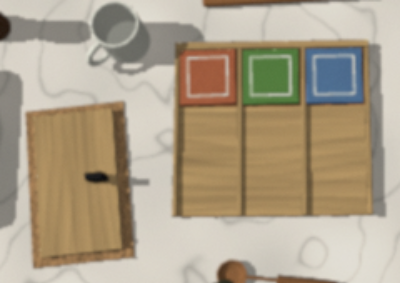

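Only two pots are in the tub: terracotta at (321,174) and green at (324,224). The lid lies on the mat, offset to its left. Measuring both.

```bash
python3 - <<'E'
from h import *
s=shot("wrist");t=shot("top")
print("tub",fit(rect(232,128),w(s,[(370,267),(277,268),(262,73),(386,71)],.07)*1000), w(s,[(370,267),(277,268),(262,73),(386,71)],.07)*1000)
print("pots T,G",w(s,[(321.5,174),(324,223)],.056)*1000)
print("lid",fit(rect(240,136),w(t,np.array([(112,105),(122,257),(35,265),(27,112)])/1.667+[150,90],.018)*1000))
print("mat right edge",w(t,np.array([(124,102),(134,256)])/1.667+[150,90],.004)*1000)
E
```

```text
tub (array([ 476.46261101, -334.94957198]), np.float64(-0.01530584052198057), np.float64(5.83773791741487)) [[ 589.48856381 -278.57021453]
 [ 588.37180703 -395.2737694 ]
 [ 363.62320549 -394.80740317]
 [ 364.36686772 -271.14690083]]
pots T,G [[ 471.88845974 -337.1824296 ]
 [ 534.31274369 -335.18973567]]
lid (array([472.17895155, 355.83307057]), np.float64(-1.483218886735907), np.float64(66.80192190424185))
mat right edge [[615.22492519 279.33736109]
 [350.86027879 254.88821716]]
```

```bash
python3 -m handwheel '[[[-0.3,0.7,4,0,0,0],[0,0,4,0,0,0],[0,0,3,0,0,0],[0,0,0,0,0,0]]]' 0.25 40| sed -n 2,5p
python3 - <<'E'
from h import *
s=shot("wrist");save(s,"w5",(220,100,420,320),2.5)
E
```

```text
ee_pos: [0.4765, -0.3313, 0.1206]
tcp_rot: [3.138, -0.005, 3.123]
ft_force: [-0.6, 0.0, -0.1]
finger_gap: 0.064
```

View pics/w5.png

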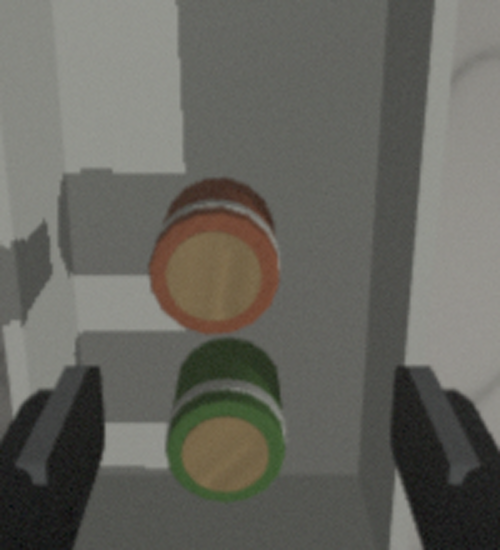

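The terracotta top is centred at image pixel (306,209) and the green top at (310,281).

```bash
python3 - <<'E'
from h import *
s=shot("wrist");print(robot.observe()["ee_pos"]);print(w(s,[(306,210.5),(310,282)],.056)*1000,w(s,[(280.5,209),(331.5,209)],.056)*1000)
E
```

```text
[ 0.47814722 -0.33301747  0.12525099]
[[ 477.57258174 -341.99987947]
 [ 544.98298721 -340.67061504]] [[ 475.90044144 -362.35181169]
 [ 476.67133454 -321.5548329 ]]
```

```bash
python3 -m handwheel '[[[0,-0.9,0,0,0,0],[0,0,4,0,0,0],[0,0,3.5,0,0,0],[0,0,3,0,0,0],[0,0,0,0,0,0]]]' | sed -n 2,5p
python3 -m handwheel '[[[0,0,0,0,0,0],[0,0,0,0,0,0],[0,0,0,0,0,0],[0,0,0,0,0,0],[0,0,0,0,0,0]]]' 1 40
```

```text
ee_pos: [0.4785, -0.3438, 0.0208]
tcp_rot: [-3.139, 0.003, 3.122]
ft_force: [-1.2, 3.6, 3.0]
finger_gap: 0.0637
time_s: 22.95
ee_pos: [0.4782, -0.3436, 0.0209]
tcp_rot: [-3.14, 0.002, 3.122]
ft_force: [-1.3, -0.1, 6.7]
finger_gap: 0.0408
grasp_force: 39.8
```

```bash
python3 -m handwheel '[[[0,0,-2,0,0,0],[0,0,-4,0,0,0],[0,0,-4,0,0,0],[0,0,-3,0,0,0],[-0.8,2,0,0,0,0]]]' | sed -n 2,2p
python3 -m handwheel '[[[-1.5,4.36,0,0,0,0],[-1.5,4.36,0,0,0,0],[-1.5,4.36,0,0,0,0],[-1.5,4.36,0,0,0,0],[-1.5,4.36,0,0,0,0]]]' | sed -n 2,2p
python3 -m handwheel '[[[-1.5,4.36,0,0,0,0],[-1.5,4.36,0,0,0,0],[-1.5,4.36,0,0,0,0],[-1.5,4.36,0,0,0,0],[-1.5,4.36,0,0,0,0]]]' | sed -n 2,2p
python3 -m handwheel '[[[-0.8,2.4,0,0,0,0],[0,0,0,0,0,0]]]'
python3 - <<'E'
from h import *
s=shot("wrist");save(s,"w6")
for c in ("terracotta","green"): print(blob(s,c,.021,(0,0,640,400),3))
E
```

```text
ee_pos: [0.4868, -0.3254, 0.1548]
ee_pos: [0.5658, -0.1047, 0.1502]
ee_pos: [0.6452, 0.1119, 0.1502]
time_s: 24.65
ee_pos: [0.6534, 0.1372, 0.1495]
tcp_rot: [3.141, 0.001, 3.125]
ft_force: [-0.6, 0.5, -1.1]
finger_gap: 0.0411
grasp_force: 40.9
((659.2833251953125, 135.5384063720703), (98.73643493652344, 113.9311294555664), 89.98786926269531)
((654.2015380859375, 28.636789321899414), (94.98512268066406, 94.92562866210938), 0.33619004487991333)
```

View pics/w6.png

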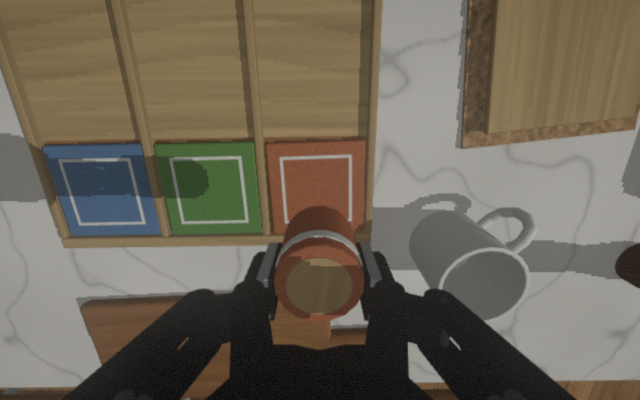

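The pot is held upright above the terracotta tile (317,187). The mug's base sits right of the gripper, clear of it. Lowering.

```bash
python3 -m handwheel '[[[0,-0.15,3,0,0,0],[0,0,4,0,0,0],[0,0,3,0,0,0],[0,0,0.9,0,0,0],[0,0,0,0,0,0]]]' | sed -n 2,5p
python3 -m handwheel '[[[0,0,0.15,0,0,0],[0,0,0,0,0,0]]]' | sed -n 2,5p
```

```text
ee_pos: [0.6526, 0.1316, 0.0397]
tcp_rot: [-3.141, -0.001, 3.121]
ft_force: [-0.1, 0.3, -1.7]
finger_gap: 0.0411
ee_pos: [0.6537, 0.1325, 0.0404]
tcp_rot: [3.141, 0.003, 3.122]
ft_force: [0.2, 0.2, -2.0]
finger_gap: 0.0413
```

```bash
python3 -m handwheel '[[[0,0.2,0.2,0,0,0],[0,0,0,0,0,0]]]' | sed -n 2,4p
python3 -m handwheel '[[[0,0,0.12,0,0,0],[0,0,0,0,0,0]]]' | sed -n 2,4p
python3 -m handwheel '[[[0,0,0.12,0,0,0],[0,0,0,0,0,0]]]' | sed -n 2,4p
```

```text
ee_pos: [0.653, 0.1349, 0.037]
tcp_rot: [3.141, 0.001, 3.122]
ft_force: [-0.6, 0.4, -1.0]
ee_pos: [0.6531, 0.1348, 0.036]
tcp_rot: [3.141, 0.001, 3.122]
ft_force: [-2.4, 0.5, 4.7]
ee_pos: [0.6532, 0.1348, 0.0359]
tcp_rot: [3.141, 0.001, 3.122]
ft_force: [-7.7, -0.3, 16.2]
```

```bash
python3 -m handwheel '[[[0,0,-0.1,0,0,0],[0,0,0,0,0,0],[0,0,0,0,0,0],[0,0,0,0,0,0],[0,0,0,0,0,0]]]' 0.25 | sed -n 2,5p
python3 -m handwheel '[[[0,0,-3,0,0,0],[0,0,-4,0,0,0],[0,0,-4,0,0,0],[0,0,-1,0,0,0],[0.5,-2.3,0,0,0,0]]]' | sed -n 2,2p
python3 -m handwheel '[[[0.9,-4.34,0,0,0,0],[0.9,-4.34,0,0,0,0],[0.9,-4.34,0,0,0,0],[0.9,-4.34,0,0,0,0],[0.9,-4.34,0,0,0,0]]]' | sed -n 2,2p
python3 -m handwheel '[[[0.9,-4.34,0,0,0,0],[0.9,-4.34,0,0,0,0],[0.9,-4.34,0,0,0,0],[0.9,-4.34,0,0,0,0],[0.9,-4.34,0,0,0,0]]]' | sed -n 2,2p
python3 -m handwheel '[[[0.4,-2.1,1.5,0,0,0],[0,0,2,0,0,0],[0,0,0,0,0,0]]]'
python3 - <<'E'
from h import *
s=shot("wrist");t=shot("top")
im=np.hstack([s["pixels"][100:320,220:420],cv2.resize(t["pixels"][105:215,235:385],(300,220))]);cv2.imwrite("pics/w7.png",cv2.resize(im[:,:,::-1],None,fx=1.6,fy=1.6))
E
```

```text
ee_pos: [0.6528, 0.1346, 0.0349]
tcp_rot: [-3.142, -0.0, 3.122]
ft_force: [-0.8, 0.1, -0.1]
finger_gap: 0.0641
ee_pos: [0.6482, 0.1134, 0.1572]
ee_pos: [0.5973, -0.106, 0.1546]
ee_pos: [0.548, -0.3221, 0.1546]
time_s: 28.3
ee_pos: [0.5429, -0.3412, 0.1167]
tcp_rot: [3.139, -0.004, 3.121]
ft_force: [-0.7, -0.3, -0.4]
finger_gap: 0.0641
grasp_force: 0.0
```

View pics/w7.png

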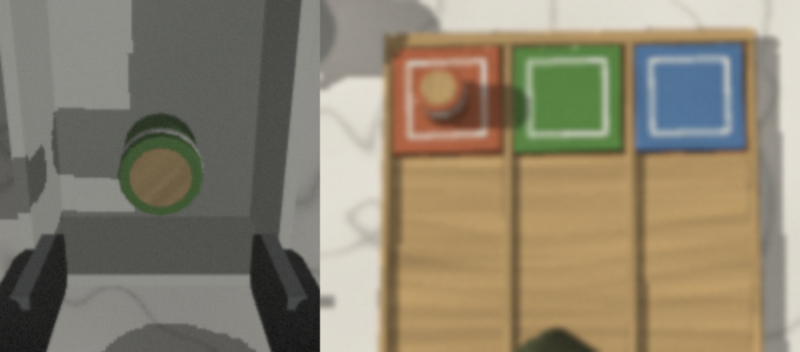

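The terracotta pot stands upright in the middle of its tile. The green pot's top is at wrist pixel (321,209).

```bash
python3 - <<'E'
from h import *
s=shot("wrist");print(robot.observe()["ee_pos"],w(s,[(320.6,210)],.056)*1000)
E
```

```text
[ 0.54483315 -0.34099603  0.12080128] [[ 543.06233402 -339.09560478]]
```

```bash
python3 -m handwheel '[[[0.1,0.2,0,0,0,0],[0,0,4,0,0,0],[0,0,3.5,0,0,0],[0,0,2.5,0,0,0],[0,0,0,0,0,0]]]' | sed -n 2,5p
python3 -m handwheel '[[[0,0,0,0,0,0],[0,0,0,0,0,0],[0,0,0,0,0,0],[0,0,0,0,0,0],[0,0,0,0,0,0]]]' 1 40
```

```text
ee_pos: [0.5445, -0.3396, 0.0213]
tcp_rot: [-3.14, 0.003, 3.122]
ft_force: [0.8, -0.7, 1.4]
finger_gap: 0.0641
time_s: 29.45
ee_pos: [0.544, -0.3392, 0.0211]
tcp_rot: [-3.141, 0.001, 3.122]
ft_force: [-0.5, 2.5, 6.4]
finger_gap: 0.041
grasp_force: 40.3
```

```bash
python3 -m handwheel '[[[0,0,-2,0,0,0],[0,0,-4,0,0,0],[0,0,-4,0,0,0],[0,0,-3,0,0,0],[-0.6,2.05,0,0,0,0]]]' | sed -n 2,2p
python3 -m handwheel '[[[-1.14,4.1,0,0,0,0],[-1.14,4.1,0,0,0,0],[-1.14,4.1,0,0,0,0],[-1.14,4.1,0,0,0,0],[-1.14,4.1,0,0,0,0]]]' | sed -n 2,2p
python3 -m handwheel '[[[-1.14,4.1,0,0,0,0],[-1.14,4.1,0,0,0,0],[-1.14,4.1,0,0,0,0],[-0.6,2.1,0,0,0,0],[0,0,0,0,0,0]]]' | sed -n 2,5p
python3 - <<'E'
from h import *
s=shot("wrist");print(robot.observe()["ee_pos"]);save(s,"w8")
E
```

```text
ee_pos: [0.5507, -0.321, 0.1552]
ee_pos: [0.611, -0.1132, 0.1502]
ee_pos: [0.6541, 0.0313, 0.1499]
tcp_rot: [3.141, -0.0, 3.125]
ft_force: [-0.5, -0.6, -0.9]
finger_gap: 0.0415
[0.65381093 0.02951955 0.14982223]
```

View pics/w8.png

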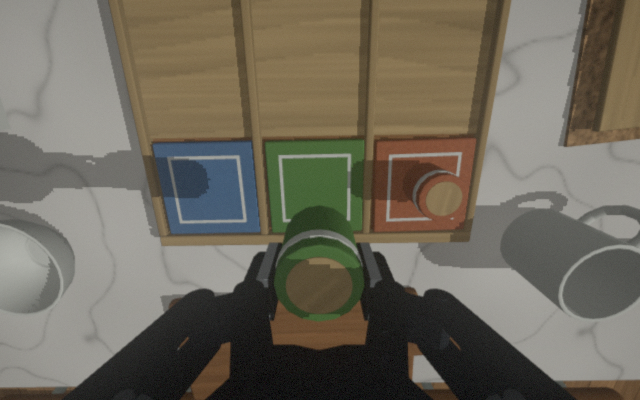

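The green pot is above the green tile (315,187), and the terracotta pot is standing. Lowering.

```bash
python3 -m handwheel '[[[0,-0.1,3,0,0,0],[0,0,4,0,0,0],[0,0,3,0,0,0],[0,0,1.1,0,0,0],[0,0,0,0,0,0]]]' | sed -n 2,5p
python3 -m handwheel '[[[0,0,0,0,0,0],[0,0,0.1,0,0,0],[0,0,0,0,0,0]]]' | sed -n 2,5p
```

```text
ee_pos: [0.6535, 0.0262, 0.0384]
tcp_rot: [-3.141, -0.002, 3.121]
ft_force: [0.6, -0.1, -1.2]
finger_gap: 0.041
ee_pos: [0.6542, 0.0269, 0.0389]
tcp_rot: [-3.142, 0.001, 3.122]
ft_force: [0.2, 1.4, -0.6]
finger_gap: 0.0407
```

```bash
python3 -m handwheel '[[[0,0.05,0.2,0,0,0],[0,0,0,0,0,0]]]' | sed -n 2,4p
python3 -m handwheel '[[[0,0,0.1,0,0,0],[0,0,0,0,0,0]]]' | sed -n 2,4p
```

```text
ee_pos: [0.6539, 0.0276, 0.036]
tcp_rot: [-3.142, -0.0, 3.122]
ft_force: [-0.1, -0.9, 0.3]
ee_pos: [0.654, 0.0276, 0.0357]
tcp_rot: [3.142, 0.0, 3.122]
ft_force: [-3.6, -0.8, 6.5]
```

```bash
python3 -m handwheel '[[[0,0,0,0,0,0],[0,0,0,0,0,0],[0,0,0,0,0,0],[0,0,0,0,0,0]]]' 0.25 | sed -n 2,5p
python3 -m handwheel '[[[0,0,-3,0,0,0],[0,0,-4,0,0,0],[0,0,-4.5,0,0,0],[0,0,-4.5,0,0,0],[0,0,-4.5,0,0,0]]]' 0 | sed -n 2,2p
python3 -m handwheel '[[[2.25,3.53,0,0,0,0],[2.25,3.53,0,0,0,0],[2.25,3.53,0,0,0,0],[2.25,3.53,0,0,0,0],[2.25,3.53,0,0,0,0]]]' | sed -n 2,2p
python3 -m handwheel '[[[2.25,3.53,0,0,0,0],[2.25,3.53,0,0,0,0],[2.25,3.53,0,0,0,0],[0,0,0,0,0,0.1455],[0,0,0,0,0,0.1455]]]' | sed -n 2,2p
python3 -m handwheel '[[[0,0,0,0,0,0.1455],[0,0,0,0,0,0.1455],[0,0,0,0,0,0.1455],[0,0,0,0,0,0.1455],[0,0,0,0,0,0.1455]]]' | sed -n 2,3p
python3 -m handwheel '[[[0,0,0,0,0,0.1455],[0,0,0,0,0,0.1455],[0,0,0,0,0,0.1455],[0,0,0,0,0,0]]]' | sed -n 2,3p
python3 - <<'E'
from h import *
s=shot("wrist");t=shot("top")
im=np.vstack([s["pixels"],np.hstack([cv2.resize(t["pixels"][105:165,245:385],(466,200)),np.zeros((200,174,3),np.uint8)])]);cv2.imwrite("pics/w9.png",im[:,:,::-1])
E
```

```text
ee_pos: [0.6539, 0.0275, 0.035]
tcp_rot: [-3.142, 0.0, 3.122]
ft_force: [0.2, -0.3, 0.0]
finger_gap: 0.0644
ee_pos: [0.6536, 0.0275, 0.242]
ee_pos: [0.5439, 0.2075, 0.2402]
ee_pos: [0.4788, 0.3146, 0.2402]
ee_pos: [0.4795, 0.3135, 0.2401]
tcp_rot: [3.142, 0.0, 2.097]
ee_pos: [0.4795, 0.3135, 0.2401]
tcp_rot: [3.142, -0.0, 1.664]
```

View pics/w9.png

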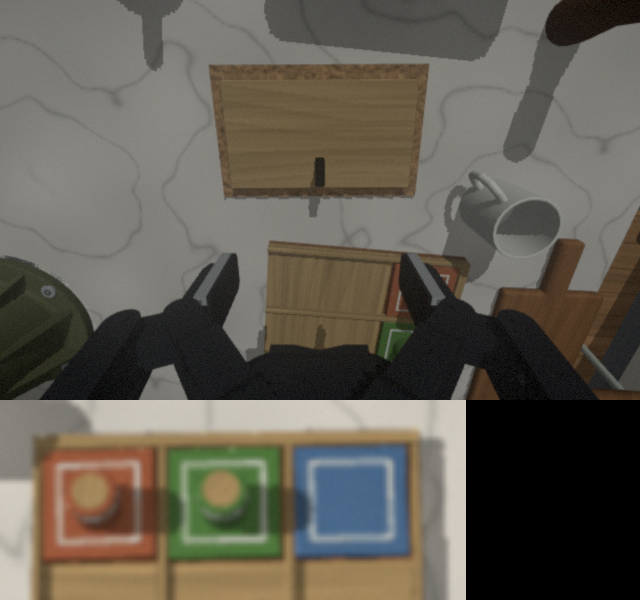

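The lid lies flat and centred on the mat with its tab at (319,172). Both pots stand centred on their tiles. Regripping the tab.

```bash
python3 -m handwheel '[[[0,0.1,4,0,0,0],[0,0,4.5,0,0,0],[0,0,4.5,0,0,0],[0,0,4.5,0,0,0],[0,0,3.2,0,0,0]]]' | sed -n 2,3p
python3 -m handwheel '[[[0,0,0,0,0,0],[0,0,0,0,0,0]]]' | sed -n 2,4p
```

```text
ee_pos: [0.4797, 0.313, 0.0303]
tcp_rot: [-3.139, 0.001, 1.671]
ee_pos: [0.4809, 0.3138, 0.034]
tcp_rot: [3.141, -0.0, 1.669]
ft_force: [0.2, 0.0, 0.9]
```

```bash
python3 -m handwheel '[[[-0.04,-0.04,0.9,0,0,0],[0,0,0,0,0,0],[0,0,0,0,0,0]]]' | sed -n 2,4p
python3 -m handwheel '[[[0,0,0,0,0,0],[0,0,0,0,0,0],[0,0,0,0,0,0],[0,0,0,0,0,0],[0,0,0,0,0,0]]]' 1 60| sed -n 2,6p
python3 -m handwheel '[[[0,0,0,0,0,0],[0,0,0,0,0,0],[0,0,0,0,0,0]]]' | sed -n 2,6p
```

```text
ee_pos: [0.4805, 0.3133, 0.025]
tcp_rot: [3.14, -0.0, 1.667]
ft_force: [0.7, 0.2, 0.4]
ee_pos: [0.4802, 0.3131, 0.0241]
tcp_rot: [3.142, -0.0, 1.667]
ft_force: [2.9, 0.3, 1.0]
finger_gap: 0.0125
grasp_force: 2.4
ee_pos: [0.4803, 0.3132, 0.0242]
tcp_rot: [3.141, -0.0, 1.667]
ft_force: [-0.7, -0.0, 3.3]
finger_gap: 0.0111
grasp_force: 59.1
```

```bash
python3 -m handwheel '[[[0,0,-2,0,0,0],[0,0,-4,0,0,0],[0,0,-4,0,0,0],[0,0,-4,0,0,0],[0,0,-2,0,0,0.12]]]' | sed -n 2,6p
python3 -m handwheel '[[[-1.5,0,0,0,0,0],[-3,0.05,0,0,0,0],[-4,0.05,0,0,0,0],[-4.5,0.08,0,0,0,0],[-4.5,0.08,0,0,0,0]]]' | sed -n 2,3p
python3 -m handwheel '[[[-4.5,0.08,0,0,0,0],[-4.5,0.08,0,0,0,0],[-4.5,0.08,0,0,0,0],[-4.5,0.08,0,0,0,0],[-4.5,0.08,0,0,0,0]]]' | sed -n 2,3p
python3 -m handwheel '[[[-4.5,0.08,0,0,0,0],[-4.5,0.08,0,0,0,0],[-4.5,0.08,0,0,0,0],[-4.5,0.08,0,0,0,0],[-4,0.05,0,0,0,0]]]' | sed -n 2,3p
python3 -m handwheel '[[[-4,0.05,0,0,0,0],[-3,0.05,0,0,0,0],[0,0,0,0,0,0],[0,0,0,0,0,0]]]'
```

```text
ee_pos: [0.4807, 0.3134, 0.1875]
tcp_rot: [3.138, -0.002, 1.546]
ft_force: [-0.1, -0.4, -1.9]
finger_gap: 0.0112
grasp_force: 58.8
ee_pos: [0.4774, 0.1358, 0.1823]
tcp_rot: [-3.139, 0.001, 1.55]
ee_pos: [0.4757, -0.0891, 0.1825]
tcp_rot: [-3.139, -0.0, 1.549]
ee_pos: [0.474, -0.3091, 0.1822]
tcp_rot: [-3.139, -0.001, 1.549]
time_s: 39.3
ee_pos: [0.4737, -0.3771, 0.1821]
tcp_rot: [-3.139, -0.002, 1.547]
ft_force: [0.9, -0.3, -1.9]
finger_gap: 0.011
grasp_force: 58.7
```

```bash
python3 -m handwheel '[[[-0.36,0.19,2,0,0,0],[0,0,3,0,0,0],[0,0,2.5,0,0,0],[0,0,1.2,0,0,0],[0,0,0,0,0,0]]]'|sed -n 2,4p
python3 -m handwheel '[[[0,0,0,0,0,0],[0,0,0,0,0,0]]]'|sed -n 2,4p
python3 - <<'E'
from h import *
s=shot("side");t=shot("top")
save(s,"s9",(300,200,500,350),3)
E
```

```text
ee_pos: [0.4761, -0.3794, 0.0954]
tcp_rot: [-3.139, -0.002, 1.548]
ft_force: [0.4, -0.2, -1.1]
ee_pos: [0.4772, -0.3808, 0.0986]
tcp_rot: [3.14, 0.001, 1.547]
ft_force: [0.5, -0.7, -1.8]
```

View pics/s9.png

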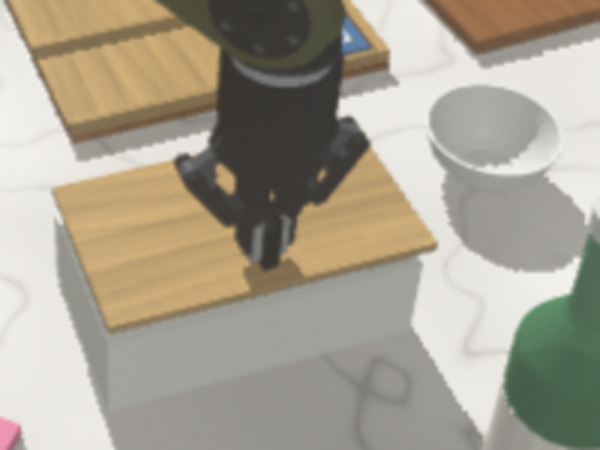

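The lid hovers level and square over the tub, about 14 mm above its seat. Lowering gently.

```bash
python3 -m handwheel '[[[0,-0.15,0.4,0,0,0],[0,0,0.3,0,0,0],[0,0,0,0,0,0]]]'|sed -n 2,4p
python3 -m handwheel '[[[0,0,0.25,0,0,0],[0,0,0,0,0,0]]]'|sed -n 2,4p
python3 -m handwheel '[[[0,0,0.2,0,0,0],[0,0,0,0,0,0]]]'|sed -n 2,4p
```

```text
ee_pos: [0.475, -0.3804, 0.0895]
tcp_rot: [-3.141, -0.001, 1.547]
ft_force: [0.2, -0.1, -1.2]
ee_pos: [0.4752, -0.3805, 0.0872]
tcp_rot: [-3.141, -0.0, 1.547]
ft_force: [0.7, -0.8, -1.8]
ee_pos: [0.4752, -0.3805, 0.0853]
tcp_rot: [-3.141, -0.0, 1.547]
ft_force: [-0.2, -0.1, -1.7]
```

Entering without contact forces. A last bit down until it meets the rim.

```bash
python3 -m handwheel '[[[0,0,0.1,0,0,0],[0,0,0,0,0,0]]]'|sed -n 2,4p
python3 -m handwheel '[[[0,0,0.1,0,0,0],[0,0,0,0,0,0]]]'|sed -n 2,4p
```

```text
ee_pos: [0.4752, -0.3805, 0.0845]
tcp_rot: [-3.141, -0.0, 1.547]
ft_force: [0.1, 0.6, -1.7]
ee_pos: [0.4753, -0.3806, 0.0842]
tcp_rot: [3.141, 0.0, 1.547]
ft_force: [-1.8, 2.3, 4.2]
```

```bash
python3 -m handwheel '[[[0,0,0,0,0,0],[0,0,0,0,0,0],[0,0,0,0,0,0],[0,0,0,0,0,0],[0,0,0,0,0,0]]]' 0|sed -n 2,5p
python3 -m handwheel '[[[0,0,-2,0,0,0],[0,0,-4,0,0,0],[0,0,-4.5,0,0,0],[0,0,-4.5,0,0,0],[0,0,-1,0,0,0]]]'|sed -n 2,3p
python3 - <<'E'
from h import *
s=shot("side");t=shot("top")
im=np.hstack([cv2.resize(s["pixels"][140:350,270:480],(400,400)),cv2.resize(t["pixels"][100:250,235:385],(400,400))]);cv2.imwrite("pics/end.png",im[:,:,::-1])
E
```

```text
ee_pos: [0.4753, -0.3806, 0.0836]
tcp_rot: [3.142, -0.0, 1.547]
ft_force: [0.4, 0.4, -0.7]
finger_gap: 0.0822
ee_pos: [0.4762, -0.3814, 0.2494]
tcp_rot: [3.135, 0.005, 1.547]
```

View pics/end.png

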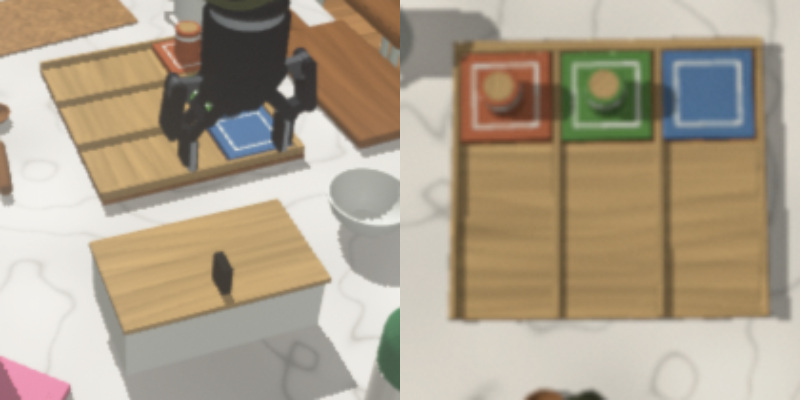

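The lid is seated level on the tub (left half, around (210,265)). In the right half the tiles are in their pockets, with the terracotta pot at (503,92) and the green pot at (604,90) standing on theirs. Handing in.

```bash
python3 -m handwheel '[[[0,0,0,0,0,0],[0,0,0,0,0,0],[0,0,0,0,0,0],[0,0,0,0,0,0],[0,0,0,0,0,0]]]'|sed -n 1,2p; python3 -c "
from rig import robot
print(robot.sign_off())"
```

```text
time_s: 42.8
ee_pos: [0.4752, -0.3805, 0.2432]
the job is handed in; nothing more can be done
None
```

The job is handed in at 42.8 s with no verdict returned: all three tiles are in their pockets, the terracotta and green pots (the only two in the tub) stand on their own tiles, the lid is seated back on the tub, and the mug and bowl were left alone.

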